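# Snap a port plug home and pull-test it

## Robot

A 6-joint arm with a two-finger parallel gripper is mounted at the origin on a cart in front of the work surface, level with it; the furniture and walls round the work are solid. World frame = base frame: x ahead of the robot, y to its left, z up, the work surface at z = 0. Lengths are in mm, angles in rad, forces in N, time in s.
With the tool pointing down it reaches from about 300 to 775 mm from the base axis. Payload 14.6 kg.
Tool frame: the origin (TCP) lies where the fingers leave the gripper's body, on its centre line; the fingertips stand 97 mm ahead of it and the grasp point (between the pads) lies ahead of it (grip_depth is the z of the grasp point in the tool frame, in mm); z points along the fingers, y is the line along which they close (so a half turn about z gives the same grasp; the last joint's range is limited). The gripper opens to 94 mm and grips with 3 to 60 N. Pads are 16 mm wide; open, the fingers measure 119 mm over their backs; the gripper's body (75 mm by 177 mm) begins 78 mm behind the grasp point.
Start: joints at [1.069, 0.3, 1.521, -0, 1.321, -0.067], TCP at [231.672, 498.817, 302.646] pointing down, gripper open.
Joint ranges: [-3.03, 3.03], [-0.79, 2.21], [0.23, 2.52], [-1.04, 4.18], [0, 3.07], [-2.55, 2.55]. Speed limits (rad/s): [2.22, 2.22, 2.57, 3.14, 3.14, 3.14].

## Interface

Orientations are given as [roll, pitch, yaw] about the fixed x, y, z axes, in that order (R = Rz(yaw) Ry(pitch) Rx(roll)).
In Python, from cell import read_state, camera, sign_off, regions_of, spot_point, grip_depth gives the robot as it stands. The module is installed in compiled form; this text tells all that it offers.
- The arm moves only by the tool send_rows, never from a script. Its argument "series" is a list of rows, each a list of 3 entries, a list of its own where there are three numbers: the shift along the world's x, y, z in mm, then the turn about the world's z in degrees, then the closure, from -1 (fully open) to 1 (shut), so that 0 is half open. A call has 1 to 12 rows; each row shifts and turns the commanded pose from where the row before left it; what a row does not reach is not made up. A row lasts 1/10 s, in which the tool goes at most 50 mm and 8.59 degrees, less where a joint would pass 70% of its speed; a pose out of reach is approached as far as the arm can. A call is refused whole if a number of a shift passes 50 or a number of a turn 8.59, either way. A call with a gripper value outside its range is refused whole. The fingers move at their own pace and stop on an object; "squeeze" is the grip in N (left out, the last holds). Time passes only in rows, so rows that do not move let the fingers close. It gives the time, the measured TCP pose, the force, the opening and the grip force at its end, in the units of the state.
- read_state(): the state, without advancing time (a new reading comes with each control period).
- camera(name): name is "scene" or "top" or "wrist"; returns a dict with "color" (384x512x3 uint8, blue, green, red), "fx", "fy", "cx", "cy" (pixels), "dist" ([k1, k2, p1, p2, k3] as OpenCV has them; the pictures are not rectified), "camera_from_world" (4x4, takes a point from world to camera coordinates). Camera axes: x right, y down, z forward; pixel columns grow to the right and rows downward; lengths in mm; the calibration is good to about 2 mm. A picture is of the moment at which its call begins. There is no depth.
- sign_off(): hands the job in; it is judged then, once.
Trained networks look in a picture, given as the dict that the camera call returned (one of the last four; its "shot" number tells which), for a name from the list of things; names that differ only in an ending like _2 or _b are one class to them, and where a whole thing is asked for, a point or a joint stands for the part that bears it (a point fixed in the world has none). Each returns a list of dicts, best first, with "confidence" (0 to 1); they miss things now and then, are a little off and sometimes report something else, mostly with a low value. They report only what shows in the picture. A call takes as long as a camera call. They do not tell look-alikes from the thing itself.
- regions_of(thing, picture): "mask" (384x512 bool, what is visible of it).
- spot_point(thing, picture): "point" ([x, y, z] in mm, in the coordinates of the camera as it stood for that picture, good to about 4 mm: a listed point, or the origin of a listed thing).
The state is a dict: "clock": time; "joints": joint angles; "qd": joint speeds; "effort": joint torques, N m; "eef_pos": TCP position; "eef_rot": TCP orientation; "wrist_force": force on the tool from outside, world axes, zero at the start; "moment": the same for the moment, N m; "finger_gap": finger opening in mm; "finger_force": force on a finger pad.
Only numpy, scipy, OpenCV 4.12 (cv2) and the standard library are available. Lean on these libraries where they do the work, as an engineer would, in place of code of your own. Each camera call takes 0.05 s, during which the arm holds its last target. There are 200 camera calls.

## Task

Take the plug with the tall round knob out of the rack and press it into the port of the pull-test stand until it snaps fully home, flange down on the block, without forcing it (never more than 35 N). Then prove that it is retained: tug it straight up with about 13 N, hold that pull steady for at least a second, never exceeding 20 N, and ease off and let go, leaving it fully home and upright in the port. Leave the other two plugs in the rack and the other things on the table where they are.

Things in the scene. Friction and masses are not known exactly. Their poses are not given: they have to be found in the camera images.
- snap_plug: the plug to fit: white plastic, round, about 30 g. Origin at the centre of the underside of its flange (24 mm across, 4 mm thick), z up along its axis. Above the flange a round knob 18 mm across, from 4 to 36 mm above the origin: grip it there. Below the origin a round shank 30 mm long. At the start it stands upright in a hole of the rack, flange on the rack's top
- disc_plug: a different plug, to be left in the rack: same flange and shank diameter but a low flat disc head, 32 mm across, its top 15 mm above the origin. Origin at the centre of the flange's underside
- ball_plug: a different plug, to be left in the rack: same flange, with a ball head of 20 mm on a thin stem, its top 32 mm above the origin. Origin at the centre of the flange's underside
- rack: fixed grey block 104 x 40 x 40 mm, long along its own x; origin at the centre of its underside, z up. Three upright through holes 16.5 mm wide on its centre line, at x = -34, 0 and +34 mm, mouths at z = 40 mm; each holds one plug, in any order
- port_mouth (a point): centre of the port's mouth on the flat top of the aluminium block (50 x 50 x 36 mm) of the pull-test stand, 56 mm above the table, z up. The port is an upright round bore of 15.5 mm, open below, with a 2 mm chamfer. When the plug is fully home, its origin coincides with this point
- load_cell (a joint): the load cell under the port block: vertical movement of the block in m, up positive, 0 unloaded, a stiff spring of 10 N per mm (a pull of 13 N lifts the block by 1.3 mm, a press lowers it). The block gives way only along the vertical
- white_jar: bystander: small white screw jar, 43 mm across, 60 mm tall; origin at the centre of its underside. Leave it alone
- cover_glass_box: bystander: small pale box 31 x 31 x 15 mm; origin at the centre of its underside. Leave it alone
- small_dish: bystander: clear round culture dish, 36 mm across, 12 mm tall; origin at the centre of its underside. Leave it alone
- plug_bead (a point): centre of the bead on that plug's shank, on its axis 21 mm below the flange's underside: bead 14 mm across and 2 mm high; below it the shank tapers to 6 mm at the end, above it a 9 mm neck (12 to 18.2 mm below the flange), then 14 mm up to the flange
- port_balls (a point): on the port's axis 17 mm below the mouth: three spring-loaded balls stand into the bore here, 9 mm free between them. The plug's taper meets them with the flange about 10 mm above the block; pressing on takes about 10 to 17 N, then they snap behind the bead and draw the flange down. Snapped it holds over 22 N of pull, unsnapped it slips out easily
There are look-alikes about, which are no part of the job. What is shaped like the snap_plug but yellow is not meant.

How it is judged:
By the outcome, as a careful person would: the job done as asked, in the order asked, and still so for the second after the job is handed in, with the robot touching nothing.
It also fails if it takes over 72 s, if anything falls off the work surface, if the arm or the gripper's body presses on something with over 40 N, if the wrist force passes 120 N, or if a joint passes its speed limit or range.

## Working session

There is one attempt and no reset: what is moved stays moved. The work goes in short steps, Python scripts to look and compute and a tool call to move; the robot and the scene stay as the last step left them, time stands still between calls to the robot, and variables do not carry over. Pictures are saved under pics/ and viewed, at most 10 in all, crops included, and the job is handed in when it is done.

Besides the shell and the picture viewer there is one more tool, called after "Request:" as a command line: name --argument value ..., lists and objects as JSON in quotes. send_rows: Moves the arm, as the interface text tells. Its arguments: {"type":"object","properties":{"series":{"type":"array"},"squeeze":{"type":"number"}},"required":["series"]}

```bash
mkdir -p pics
cat > h.py <<'E'
import numpy as np, cv2
from cell import *
def w(pic,p):
    T=np.linalg.inv(pic["camera_from_world"]); return (T@np.r_[p,1])[:3]
def px(pic,P):
    T=np.array(pic["camera_from_world"]);K=np.array([[pic["fx"],0,pic["cx"]],[0,pic["fy"],pic["cy"]],[0,0,1.]])
    r,_=cv2.Rodrigues(T[:3,:3]); return cv2.projectPoints(np.array([P],float),r,T[:3,3],K,np.array(pic["dist"],float))[0].ravel()
def ray(pic,uv):
    K=np.array([[pic["fx"],0,pic["cx"]],[0,pic["fy"],pic["cy"]],[0,0,1.]])
    n=cv2.undistortPoints(np.array([[uv]],float),K,np.array(pic["dist"],float)).ravel()
    T=np.linalg.inv(pic["camera_from_world"]); return T[:3,3],T[:3,:3]@np.r_[n,1]
def atz(pic,uv,z):
    o,d=ray(pic,uv); return o+d*(z-o[2])/d[2]
E
python3 - <<'E'
from h import *
ps=[]
for n in ("scene","top"):
    p=camera(n); ps.append(p["color"])
    for t in ("snap_plug","disc_plug","ball_plug","rack","port_mouth","white_jar","cover_glass_box","small_dish"):
        for r in spot_point(t,p)[:3]:
            P=w(p,r["point"]); print(n,t,round(r["confidence"],2),P.round(),px(p,P).round())
cv2.imwrite("pics/s.png",ps[0]);cv2.imwrite("pics/t.png",ps[1])
print(grip_depth, read_state())
E
```

```text
scene snap_plug 0.65 [ 642. -399.   33.] [350. 234.]
scene snap_plug 0.49 [ 521. -347.   38.] [289. 239.]
scene snap_plug 0.3 [ 556. -333.    2.] [298. 245.]
scene disc_plug 0.71 [ 553. -332.   35.] [297. 233.]
scene disc_plug 0.68 [ 560. -152.   -1.] [254. 213.]
scene ball_plug 0.48 [ 586. -324.   40.] [308. 224.]
scene ball_plug 0.22 [ 522. -345.   37.] [289. 238.]
scene ball_plug 0.19 [ 557. -333.   -2.] [298. 247.]
scene rack 0.78 [ 557. -335.    1.] [299. 246.]
scene port_mouth 0.76 [518. -19.  56.] [212. 178.]
scene port_mouth 0.7 [ 587. -326.   39.] [308. 225.]
scene white_jar 0.54 [634.  63.  -3.] [236. 178.]
scene white_jar 0.33 [ 559. -148.   -5.] [253. 214.]
scene cover_glass_box 0.67 [ 561. -152.   -2.] [255. 214.]
scene small_dish 0.6 [ 477. -142.   -3.] [223. 222.]
top snap_plug 0.63 [ 518. -341.   44.] [331. 211.]
top snap_plug 0.4 [ 637. -396.   32.] [353. 161.]
top disc_plug 0.71 [ 551. -337.   39.] [329. 197.]
top ball_plug 0.57 [ 588. -327.   39.] [324. 181.]
top ball_plug 0.57 [ 470. -138.    1.] [243. 230.]
top ball_plug 0.46 [ 521. -348.   18.] [332. 210.]
top r
[... 304 characters left out ...]
999 {'clock': 0.9, 'joints': array([ 1.06941823e+00,  2.99892971e-01,  1.52097402e+00, -1.72824982e-05,
        1.32070925e+00, -6.66236199e-02]), 'qd': array([-6.34011682e-05, -5.20820078e-04, -6.49583947e-04,  7.69732605e-04,
       -6.53770707e-04,  9.00039053e-04]), 'effort': array([ 2.15876702e-03, -5.31659567e+01, -3.52924311e+01,  7.09915697e-02,
        2.11729947e-02,  4.62492764e-06]), 'eef_pos': array([231.66886461, 498.82480223, 302.66043816]), 'eef_rot': array([3.14157739e+00, 1.78004744e-05, 2.70684246e+00]), 'wrist_force': array([0.91572795, 0.44793268, 0.73798995]), 'moment': array([ 0.0485563 , -0.03554105,  0.02700331]), 'finger_force': 0.0, 'finger_gap': 93.83631133961907}
```

View pics/s.png

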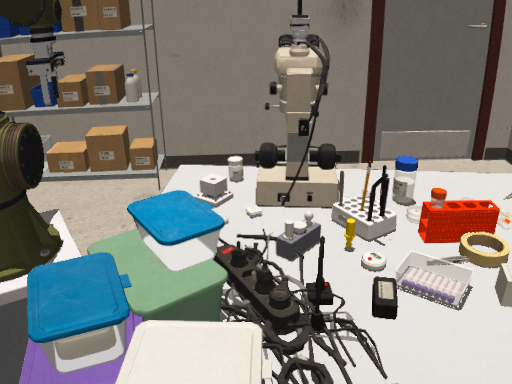

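View pics/t.png

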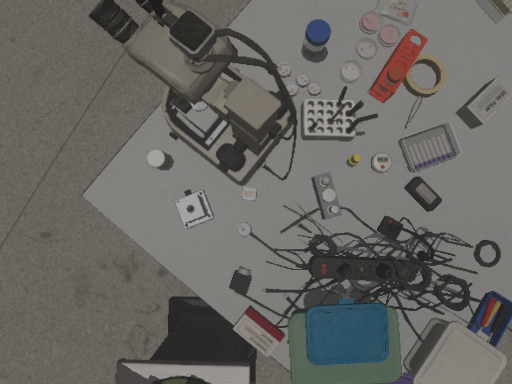

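The scene picture shows the rack at about (298,238), with three plugs in it. In the top view they are at (324,181), (329,196) and (332,211). Candidates for the tall white knob:
- the near-end rack plug at scene (289,230)
- the ball plug at (308,220)
- the disc plug at (298,228)
- the yellow look-alike at (350,234), not wanted

The port block is at (213,187). I'll check the choice in a crop.

Run:
```python
from h import *
a=cv2.imread("pics/s.png")[195:265,260:370];b=cv2.imread("pics/t.png")[165:225,290:370]
a=cv2.resize(a,(550,350),interpolation=3);b=cv2.resize(b,(300,225),interpolation=3)
c=np.zeros((580,550,3),np.uint8);c[:350]=a;c[352:577,:300]=b
cv2.imwrite("pics/c.png",c)
p=camera("top")
for uv,z in (((230,150),0),((185,100),0),((294,120),0),((240,182),0),((280,180),0)): print(uv,atz(p,uv,z).round())
```

```text
(230, 150) [ 663. -103.    0.]
(185, 100) [786.  12.   0.]
(294, 120) [ 741. -258.    0.]
(240, 182) [ 585. -129.    0.]
(280, 180) [ 592. -226.    0.]
```

View pics/c.png

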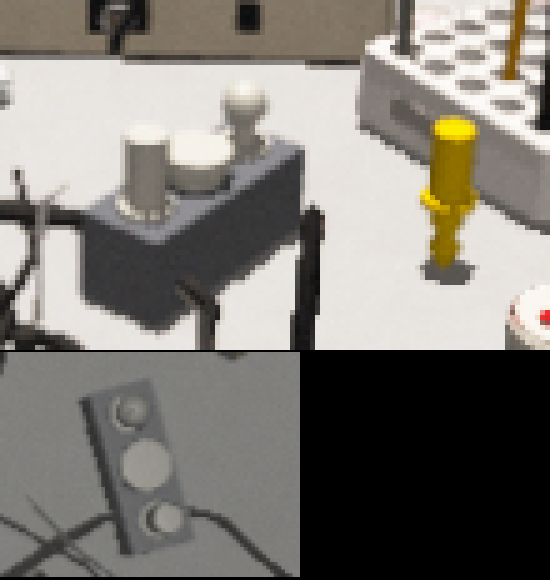

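The crop confirms it: the snap plug is the near-end white cylinder, at about (519,-344). The disc is in the middle, the ball at the far end, and the yellow look-alike is outside the rack. Moving above it, fingers turned across the rack.

Request:
send_rows --series '[[[15,-46,0],-7.8,-1],[[15,-46,0],-7.8,-1],[[15,-46,0],-7.8,-1],[[15,-46,0],-7.8,-1],[[15,-46,0],-7.8,-1],[[15,-46,0],-7.8,-1],[[15,-46,0],-7.8,-1],[[15,-46,0],-7.8,-1],[[15,-46,0],-7.8,-1],[[15,-46,0],-7.8,-1],[[15,-46,0],-7.8,-1],[[15,-46,0],-7.8,-1]]' --squeeze 40

```text
clock: 2.15
eef_pos: [411.8, -55.3, 303.0]
eef_rot: [3.141, -0.0, 1.067]
wrist_force: [1.6, 0.7, 0.4]
finger_gap: 94.1
finger_force: 0.0
```

Request:
send_rows --series '[[[15,-46,-5],-7.8,-1],[[15,-46,-5],-7.8,-1],[[15,-46,-5],-7.8,-1],[[15,-46,-5],-7.8,-1],[[15,-46,-5],-7.8,-1],[[15,-46,-5],-7.8,-1],[[0,0,0],0,-1],[[0,0,0],0,-1]]'

```text
clock: 2.95
eef_pos: [501.5, -329.6, 271.8]
eef_rot: [-3.14, 0.001, 0.256]
wrist_force: [-0.6, 1.3, -0.1]
finger_gap: 93.4
finger_force: 0.0
```

```bash
cat > look.py <<'E'
from h import *
import sys
p=camera("wrist"); cv2.imwrite(sys.argv[1],p["color"])
for t in sys.argv[2:]:
    for r in spot_point(t,p)[:3]:
        P=w(p,r["point"]); print(t,round(r["confidence"],2),P.round(1),px(p,P).round())
    for r in regions_of(t,p)[:3]:
        m=r["mask"]; v,u=np.nonzero(m); print(" mask",round(r["confidence"],2),m.sum(),u.min(),u.max(),v.min(),v.max(),(u.mean().round(1),v.mean().round(1)))
s=read_state(); print(s["clock"],s["eef_pos"].round(2),s["eef_rot"].round(4),s["wrist_force"].round(2),s["finger_gap"],s["finger_force"])
print("cam",np.linalg.inv(p["camera_from_world"]).round(2)[:3])
E
python3 look.py pics/w1.png snap_plug disc_plug ball_plug rack
```

```text
snap_plug 0.97 [ 520.8 -335.9   39.2] [267. 161.]
 mask 0.76 589 260 284 150 178 (np.float64(273.0), np.float64(163.5))
 mask 0.67 896 350 388 30 62 (np.float64(368.9), np.float64(45.1))
disc_plug 0.59 [ 554.1 -328.9   41.8] [269. 125.]
 mask 0.55 1034 255 290 108 143 (np.float64(272.8), np.float64(125.6))
ball_plug 0.89 [ 587.8 -320.8   39.8] [270.  85.]
 mask 0.65 539 259 284 74 99 (np.float64(271.8), np.float64(86.1))
rack 0.89 [ 552.3 -330.7    1.1] [269. 124.]
 mask 0.79 2691 250 294 65 179 (np.float64(271.7), np.float64(117.3))
 mask 0.33 1052 50 88 135 169 (np.float64(69.2), np.float64(151.7))
3.4 [ 501.71 -328.79  273.04] [ 3.1412e+00 -3.0000e-04  2.5710e-01] [ 0.01  0.9  -0.09] 93.47885249613174 0.0
cam [[ 2.5000e-01 -9.4000e-01 -2.4000e-01  5.7156e+02]
 [-9.7000e-01 -2.5000e-01 -6.0000e-02 -3.1008e+02]
 [-0.0000e+00  2.5000e-01 -9.7000e-01  3.5388e+02]]
```

View pics/w1.png

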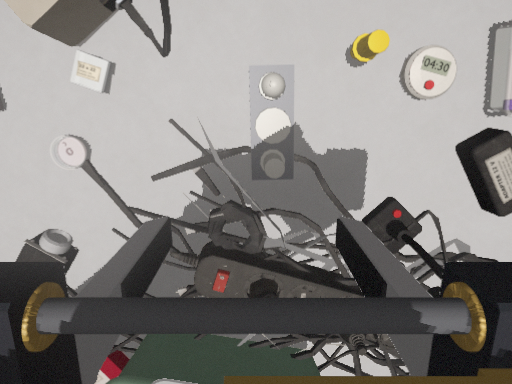

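Wrist view: snap plug at (273,162), disc at (273,125), ball at (272,86), yellow look-alike at (370,46). Moving closer for a second view.

Request:
send_rows --series '[[[10,-4,-40],0,-1],[[9,-4,-30],0,-1],[[0,0,0],0,-1],[[0,0,0],0,-1]]'

```text
clock: 3.8
eef_pos: [520.7, -337.1, 203.4]
eef_rot: [-3.141, 0.0, 0.257]
wrist_force: [-0.2, -0.9, -0.3]
finger_gap: 94.3
finger_force: 0.0
```

```bash
python3 look.py pics/w2.png snap_plug disc_plug ball_plug rack; python3 -c "
import cv2
a=cv2.imread('pics/w1.png')[60:190,240:304];b=cv2.imread('pics/w2.png')[60:260,190:350]
import numpy as np
c=np.zeros((600,790,3),np.uint8);c[:520,:256]=cv2.resize(a,None,fx=4,fy=4);c[:600,300:780]=cv2.resize(b,None,fx=3,fy=3);cv2.imwrite('pics/c2.png',c)"
```

```text
snap_plug 0.76 [ 523.2 -337.4   38.8] [257. 195.]
snap_plug 0.63 [ 640.9 -395.5   29.4] [377.  59.]
 mask 0.7 1045 245 276 184 225 (np.float64(261.1), np.float64(204.1))
disc_plug 0.76 [ 553.7 -331.    43.6] [259. 156.]
 mask 0.84 1672 238 282 134 179 (np.float64(259.8), np.float64(156.4))
ball_plug 0.66 [ 585.6 -319.    40.4] [254. 108.]
 mask 0.79 905 243 275 89 124 (np.float64(259.1), np.float64(106.8))
rack 0.71 [ 553.3 -331.1    3.2] [258. 149.]
 mask 0.67 4390 231 288 79 221 (np.float64(259.6), np.float64(143.0))
4.25 [ 520.68 -337.21  203.11] [ 3.1411e+00 -4.0000e-04  2.5640e-01] [ 0.16 -0.81  0.05] 94.26160758637566 0.0
cam [[ 2.5000e-01 -9.4000e-01 -2.4000e-01  5.9068e+02]
 [-9.7000e-01 -2.5000e-01 -6.0000e-02 -3.1746e+02]
 [-0.0000e+00  2.5000e-01 -9.7000e-01  2.8554e+02]]
```

View pics/c2.png

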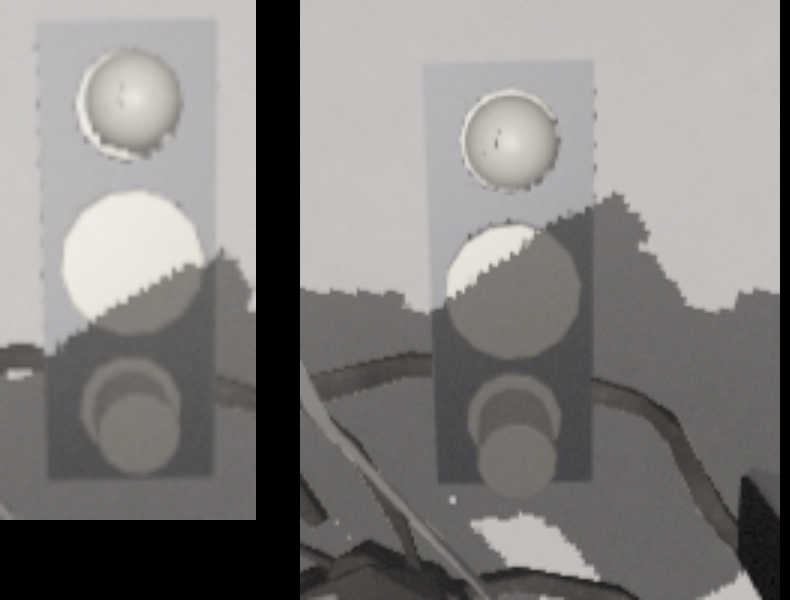

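The crops show the knob top centre at (274.7,168.2) in view 1 and (262,213.3) in view 2. I'll triangulate from these.

Run:
```python
from h import *
p=camera("wrist"); p1=dict(p); T=np.linalg.inv(p["camera_from_world"]); 
T1=T.copy(); T1[:3,3]=[571.56,-310.08,353.88]; p1["camera_from_world"]=np.linalg.inv(T1)
for n,a,b,z in(("knob",(274.7,168.2),(262,213.3),76),("disc",(273.2,125.7),(261,156.7),55)):
    o1,d1=ray(p1,a);o2,d2=ray(p,b)
    A=np.c_[d1,-d2];s=np.linalg.lstsq(A,o2-o1,rcond=None)[0]
    print(n,(o1+s[0]*d1).round(1),(o2+s[1]*d2).round(1),atz(p1,a,z).round(1),atz(p,b,z).round(1))
```

```text
knob [ 522.8 -341.3   76.9] [ 522.8 -341.1   76.9] [ 522.7 -341.4   76. ] [ 522.5 -341.2   76. ]
disc [ 555.2 -332.4   53. ] [ 555.2 -332.3   52.9] [ 555.3 -332.2   55. ] [ 555.5 -332.1   55. ]
```

Two views agree to 0.3 mm: knob top at (522.6,-341.3), height 76.9. Descending to a grasp height of about 66 and closing.

Request:
send_rows --series '[[[1.9,-4.1,-10],0,-1],[[0,0,-20],0,-1],[[0,0,-20],0,-1],[[0,0,-8.5],0,-1],[[0,0,0],0,-1],[[0,0,0],0,0],[[0,0,0],0,0.4],[[0,0,0],0,1],[[0,0,0],0,1],[[0,0,0],0,1],[[0,0,0],0,1],[[0,0,0],0,1]]' --squeeze 25

```text
clock: 5.5
eef_pos: [522.6, -341.3, 144.2]
eef_rot: [-3.142, -0.0, 0.256]
wrist_force: [0.5, -0.2, -0.2]
finger_gap: 41.3
finger_force: 0.0
```

Request:
send_rows --series '[[[0,0,0],0,1],[[0,0,0],0,1],[[0,0,0],0,1]]' --squeeze 45

```text
clock: 5.8
eef_pos: [522.6, -341.3, 144.1]
eef_rot: [-3.142, 0.0, 0.256]
wrist_force: [-0.3, 0.1, 0.6]
finger_gap: 16.9
finger_force: 0.1
```

Request:
send_rows --series '[[[0,0,0],0,1],[[0,0,0],0,1],[[0,0,0],0,1]]'

```text
clock: 6.1
eef_pos: [522.6, -341.3, 144.1]
eef_rot: [-3.142, -0.0, 0.256]
wrist_force: [-1.0, -0.9, -0.3]
finger_gap: 15.8
finger_force: 45.0
```

```bash
python3 look.py pics/w3.png snap_plug
```

```text
snap_plug 0.81 [ 641.7 -396.6   31.3] [411.  46.]
snap_plug 0.61 [ 523.2 -335.9   40.5] [247. 224.]
 mask 0.96 2900 379 460 14 68 (np.float64(420.3), np.float64(41.2))
 mask 0.87 1692 238 269 210 270 (np.float64(253.5), np.float64(240.5))
 mask 0.31 2773 224 284 147 205 (np.float64(253.5), np.float64(175.8))
6.25 [ 522.56 -341.27  144.11] [-3.1415  0.      0.2563] [-0.13  0.26 -0.58] 16.106578827350063 44.999908804893494
cam [[ 2.5000e-01 -9.4000e-01 -2.4000e-01  5.9257e+02]
 [-9.7000e-01 -2.5000e-01 -6.0000e-02 -3.2165e+02]
 [-0.0000e+00  2.5000e-01 -9.7000e-01  2.2633e+02]]
```

Gripped at 45 N. Lifting straight out, then retreating before I cross to the port, well clear of the microscope.

Request:
send_rows --series '[[[0,0,3],0,1],[[0,0,7],0,1],[[0,0,15],0,1],[[0,0,25],0,1],[[0,0,30],0,1],[[-20,20,30],0,1],[[-30,35,0],7.5,1],[[-30,40,0],7.5,1],[[0,40,0],7.5,1],[[0,40,0],7.5,1],[[0,40,0],7.5,1],[[0,40,0],7.5,1]]'

```text
clock: 7.45
eef_pos: [442.3, -84.8, 255.6]
eef_rot: [3.14, -0.001, 1.047]
wrist_force: [0.8, -0.3, -0.5]
finger_gap: 16.3
finger_force: 45.0
```

Request:
send_rows --series '[[[0,35,0],7.5,1],[[0,20,0],7.5,1],[[15,10,-10],7.5,1],[[20,0,-20],7.5,1],[[20,0,-20],7.5,1],[[15,0,-10],7.5,1],[[5,0,0],0,1],[[0,0,0],0,1],[[0,0,0],0,1]]'

```text
clock: 8.35
eef_pos: [517.4, -21.3, 195.3]
eef_rot: [3.14, 0.0, 1.824]
wrist_force: [0.1, -0.2, -1.2]
finger_gap: 16.0
finger_force: 45.0
```

```bash
python3 look.py pics/w4.png snap_plug port_mouth plug_bead
```

```text
snap_plug 0.67 [632.4  66.4  -1.1] [416. 123.]
snap_plug 0.61 [518.3 -17.7  89.5] [256. 223.]
port_mouth 0.6 [519.5 -19.9  57.2] [256. 210.]
 mask 0.92 3768 215 293 158 223 (np.float64(254.4), np.float64(188.6))
plug_bead 0.62 [516.7 -22.4  70.5] [251. 219.]
plug_bead 0.23 [632.3  66.8   1.9] [418. 123.]
 mask 0.82 1716 238 269 206 270 (np.float64(253.4), np.float64(239.6))
8.7 [517.47 -21.31 194.43] [3.1412e+00 1.0000e-04 1.8266e+00] [ 0.92  0.22 -0.58] 15.855045272866475 44.999722838401794
cam [[ 9.7000e-01  2.4000e-01  6.0000e-02  4.9900e+02]
 [ 2.5000e-01 -9.4000e-01 -2.4000e-01  5.0110e+01]
 [ 0.0000e+00  2.5000e-01 -9.7000e-01  2.7747e+02]]
```

View pics/w4.png

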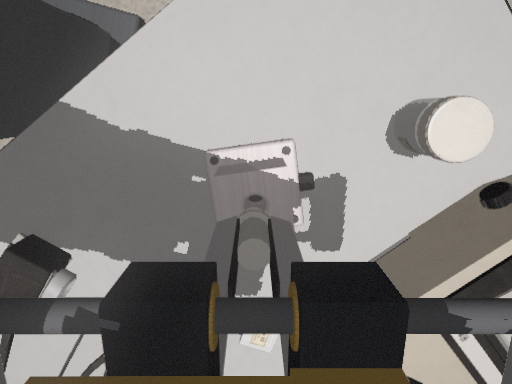

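Wrist view: held plug at columns 238–269, port bore dark at about (256,200) and partly hidden by it, block corners around (210,152)–(302,222). I'll step aside for a clear view of the bore.

Request:
send_rows --series '[[[-25,-5,0],0,1],[[-25,-5,0],0,1],[[0,0,0],0,1],[[0,0,0],0,1]]'

```text
clock: 9.1
eef_pos: [467.8, -31.4, 194.6]
eef_rot: [3.141, 0.0, 1.827]
wrist_force: [0.6, 0.4, -0.6]
finger_gap: 16.2
finger_force: 45.0
```

```bash
python3 look.py pics/w5.png port_mouth
python3 - <<'E'
from h import *
p=camera("wrist");a=p["color"]
s=read_state()["eef_pos"]
for z in (s[2]-78.4+10,s[2]-78.4-26): print("axis px at z",z.round(1),px(p,[s[0],s[1],z]).round(1))
P=px(p,[519,-20,56]);print(P)
u,v=int(P[0]),int(P[1]); 
c1=cv2.resize(a[v-35:v+35,u-40:u+40],(640,560)[::1],interpolation=2) 
b=a[195:285,238:278]
c=np.zeros((560,800,3),np.uint8);c[:,:640]=cv2.resize(a[v-35:v+35,u-40:u+40],(640,560),interpolation=2);c[:360,640:]=cv2.resize(b,(160,360),interpolation=2)
print("origin",u-40,v-35); cv2.imwrite("pics/c5.png",c)
E
```

```text
port_mouth 0.73 [516.  -19.7  56.5] [325. 212.]
 mask 0.81 5913 284 366 162 247 (np.float64(326.0), np.float64(203.8))
9.25 [468.19 -31.2  194.22] [3.1412e+00 1.0000e-04 1.8272e+00] [ 0.06 -0.15 -0.95] 15.985098839126387 44.99984800815582
cam [[ 9.7000e-01  2.5000e-01  6.0000e-02  4.4931e+02]
 [ 2.5000e-01 -9.4000e-01 -2.4000e-01  4.0020e+01]
 [ 0.0000e+00  2.5000e-01 -9.7000e-01  2.7676e+02]]
axis px at z 125.7 [252.7 256. ]
axis px at z 89.7 [252.8 228.9]
[328.02350073 213.77095575]
origin 288 178
```

View pics/c5.png

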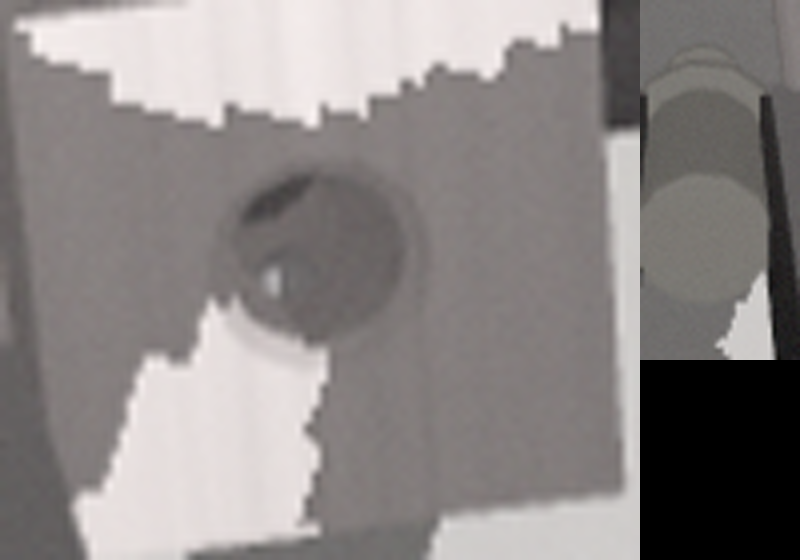

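Port chamfer ring centred at pixel (328.1,210.6), knob top at (254.0,254.5). I'll work out the offset from these.

Run:
```python
from h import *
p=camera("wrist");s=read_state()["eef_pos"]
M=atz(p,(328.1,210.6),56);k=[atz(p,(254,254.5),z) for z in(125.7,127)]
print(p["fx"],M.round(1),[x.round(1) for x in k],s.round(1))
# view 4 check
q=dict(p);T=np.linalg.inv(p["camera_from_world"]);T[:3,3]=[499.0,50.11,277.47];q["camera_from_world"]=np.linalg.inv(T)
print(px(q,M))
p=camera("top");print(px(p,M));p=camera("scene");print(px(p,M))
```

```text
335.0812638868423 [518.2 -17.7  56. ] [array([468.4, -30.2, 125.7]), array([468.2, -29.6, 127. ])] [468.  -31.2 194.1]
[255.3254948  206.00170652]
[189.22586972 208.10911136]
[212.21988177 177.8383219 ]
```

Request:
send_rows --series '[[[25,6,2],0,1],[[25,6,0],0,1],[[0,0,0],0,1],[[0,0,-6],0,1],[[0,0,-6],0,1],[[0,0,-4],0,1],[[0,0,0],0,1]]'

```text
clock: 10.15
eef_pos: [517.2, -19.4, 179.6]
eef_rot: [-3.141, -0.0, 1.827]
wrist_force: [0.7, 0.5, 0.2]
finger_gap: 16.0
finger_force: 45.0
```

Request:
send_rows --series '[[[0,0,-3],0,1],[[0,0,-3],0,1],[[0,0,-2],0,1],[[0,0,0],0,1]]'

```text
clock: 10.55
eef_pos: [517.5, -19.3, 171.9]
eef_rot: [-3.141, -0.0, 1.827]
wrist_force: [0.4, -0.5, -0.6]
finger_gap: 15.8
finger_force: 45.0
```

```bash
python3 look.py pics/w6.png port_mouth
```

```text
port_mouth 0.57 [516.3 -20.8  57.9] [251. 225.]
10.7 [517.56 -19.3  172.2 ] [-3.1415 -0.      1.8271] [ 0.12  0.18 -1.8 ] 16.174256204211293 44.999881982803345
cam [[ 9.7000e-01  2.5000e-01  6.0000e-02  4.9901e+02]
 [ 2.5000e-01 -9.4000e-01 -2.4000e-01  5.2070e+01]
 [-0.0000e+00  2.5000e-01 -9.7000e-01  2.5404e+02]]
```

View pics/w6.png

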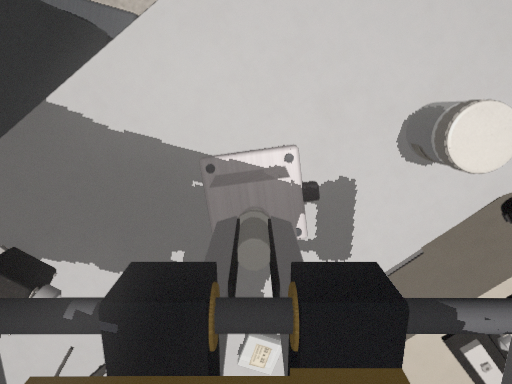

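The plug stands in the bore at about (254,215), with no side force. Pressing in small steps.

Request:
send_rows --series '[[[0,0,-1],0,1],[[0,0,-1],0,1],[[0,0,-1],0,1],[[0,0,0],0,1]]'

```text
clock: 11.1
eef_pos: [517.8, -19.3, 169.3]
eef_rot: [3.141, 0.0, 1.827]
wrist_force: [1.6, 0.9, 0.5]
finger_gap: 15.8
finger_force: 45.0
```

Request:
send_rows --series '[[[0,0,-0.7],0,1],[[0,0,-0.7],0,1],[[0,0,0],0,1]]'

```text
clock: 11.4
eef_pos: [517.9, -19.3, 168.1]
eef_rot: [3.141, 0.0, 1.827]
wrist_force: [1.4, 1.0, 4.9]
finger_gap: 16.1
finger_force: 45.0
```

Request:
send_rows --series '[[[0.2,0.2,-0.7],0,1],[[0,0,-0.7],0,1],[[0,0,0],0,1]]'

```text
clock: 11.7
eef_pos: [518.2, -19.2, 167.0]
eef_rot: [3.14, 0.001, 1.827]
wrist_force: [0.7, -0.9, 7.3]
finger_gap: 15.9
finger_force: 45.0
```

Request:
send_rows --series '[[[0,0,-0.7],0,1],[[0,0,-0.7],0,1],[[0,0,0],0,1]]'

```text
clock: 12.0
eef_pos: [517.8, -19.2, 165.0]
eef_rot: [3.141, 0.0, 1.827]
wrist_force: [1.7, -0.5, 2.6]
finger_gap: 15.9
finger_force: 45.0
```

Request:
send_rows --series '[[[0,0,-0.7],0,1],[[0,0,-0.7],0,1],[[0,0,0],0,1]]'

```text
clock: 12.3
eef_pos: [517.4, -18.9, 163.0]
eef_rot: [-3.14, -0.001, 1.827]
wrist_force: [0.9, 0.5, -3.9]
finger_gap: 15.9
finger_force: 45.0
```

Request:
send_rows --series '[[[0,0,-0.7],0,1],[[0,0,-0.7],0,1],[[0,0,0],0,1]]'

```text
clock: 12.6
eef_pos: [517.5, -19.1, 161.5]
eef_rot: [-3.141, -0.0, 1.827]
wrist_force: [2.2, 0.7, -9.3]
finger_gap: 16.0
finger_force: 45.0
```

Request:
send_rows --series '[[[0,0,-0.7],0,1],[[0,0,-0.5],0,1],[[0,0,0],0,1]]'

```text
clock: 12.9
eef_pos: [517.7, -19.1, 160.9]
eef_rot: [-3.141, 0.0, 1.827]
wrist_force: [0.5, -1.1, -5.7]
finger_gap: 15.9
finger_force: 45.0
```

Force now follows the cell's 10 N/mm stiffness, so the plug looks seated. I'll press to about 10 N to confirm.

Request:
send_rows --series '[[[0,0,-0.5],0,1],[[0,0,-0.5],0,1],[[0,0,0],0,1]]'

```text
clock: 13.2
eef_pos: [517.8, -19.1, 160.2]
eef_rot: [3.141, 0.0, 1.827]
wrist_force: [-1.0, -0.5, -2.1]
finger_gap: 15.8
finger_force: 45.0
```

Request:
send_rows --series '[[[0,0,-0.5],0,1],[[0,0,-0.4],0,1],[[0,0,0],0,1],[[0,0,0],0,1]]'

```text
clock: 13.6
eef_pos: [517.9, -19.1, 159.5]
eef_rot: [3.141, 0.0, 1.827]
wrist_force: [-3.9, -0.3, 4.8]
finger_gap: 16.4
finger_force: 45.0
```

```bash
python3 look.py pics/w7.png | head -1
```

```text
13.65 [517.84 -19.11 159.49] [3.1413e+00 2.0000e-04 1.8272e+00] [-3.21 -0.22  6.23] 15.858661833588794 45.00167191028595
```

Request:
send_rows --series '[[[-0.3,0,-0.5],0,1],[[0,0,0],0,1],[[0,0,0],0,1]]' --squeeze 58

```text
clock: 13.95
eef_pos: [517.8, -19.1, 159.3]
eef_rot: [3.14, 0.0, 1.827]
wrist_force: [-2.6, -0.5, 7.4]
finger_gap: 15.9
finger_force: 58.0
```

Request:
send_rows --series '[[[0,0,0.5],0,1],[[0,0,0.5],0,1],[[0,0,0.3],0,1],[[0,0,0.3],0,1],[[0,0,0.2],0,1],[[0,0,0],0,1],[[0,0,0],0,1]]'

```text
clock: 14.65
eef_pos: [517.6, -19.1, 160.3]
eef_rot: [3.141, 0.0, 1.827]
wrist_force: [3.1, -0.8, -1.7]
finger_gap: 15.6
finger_force: 58.0
```

Request:
send_rows --series '[[[-0.2,0,0.3],0,1],[[0,0,0.3],0,1],[[0,0,0.3],0,1],[[0,0,0.3],0,1],[[0,0,0.3],0,1],[[0,0,0.2],0,1],[[0,0,0],0,1],[[0,0,0],0,1]]'

```text
clock: 15.45
eef_pos: [517.2, -19.0, 161.6]
eef_rot: [-3.141, -0.0, 1.827]
wrist_force: [6.5, -0.0, -10.1]
finger_gap: 15.5
finger_force: 58.0
```

```bash
python3 look.py pics/w8.png | head -1; python3 look.py pics/w8.png | head -1
```

```text
15.5 [517.16 -19.02 161.59] [-3.1411e+00 -3.0000e-04  1.8272e+00] [  5.96  -0.16 -10.09] 15.892862733490556 57.9946231842041
15.55 [517.17 -19.04 161.59] [-3.1412e+00 -2.0000e-04  1.8272e+00] [  5.9   -1.07 -10.07] 16.251404979598583 57.99468755722046
```

Request:
send_rows --series '[[[0.5,0,0.3],0,1],[[0.2,0,0.3],0,1],[[0,0,0],0,1]]'

```text
clock: 15.85
eef_pos: [517.5, -19.1, 162.1]
eef_rot: [-3.14, -0.001, 1.827]
wrist_force: [1.1, -0.7, -13.0]
finger_gap: 16.1
finger_force: 58.0
```

```bash
python3 look.py pics/w8.png | head -1; python3 look.py pics/w8.png | head -1
```

```text
15.9 [517.51 -19.08 162.11] [-3.1399e+00 -6.0000e-04  1.8271e+00] [  1.47   0.06 -11.98] 15.695099769770845 57.991511821746826
15.95 [517.53 -19.06 162.15] [-3.1400e+00 -5.0000e-04  1.8271e+00] [  1.33  -0.27 -12.37] 16.094629171145474 57.991681694984436
```

Request:
send_rows --series '[[[0,0,0.2],0,1],[[0,0,0],0,1],[[0,0,0],0,1]]'

```text
clock: 16.25
eef_pos: [517.6, -19.1, 162.5]
eef_rot: [-3.14, -0.0, 1.827]
wrist_force: [-0.6, -0.3, -14.4]
finger_gap: 15.6
finger_force: 58.0
```

Request:
send_rows --series '[[[0,0,0],0,1],[[0,0,0],0,1],[[0,0,0],0,1],[[0,0,0],0,1],[[0,0,0],0,1],[[0,0,0],0,1],[[0,0,0],0,1]]'

```text
clock: 16.95
eef_pos: [517.8, -19.1, 162.7]
eef_rot: [-3.141, -0.0, 1.827]
wrist_force: [-2.4, -0.5, -15.6]
finger_gap: 15.9
finger_force: 58.0
```

Request:
send_rows --series '[[[0,0,0],0,1],[[0,0,0],0,1],[[0,0,0],0,1],[[0,0,0],0,1],[[0,0,0],0,1],[[0,0,0],0,1],[[0,0,0],0,1]]'

```text
clock: 17.65
eef_pos: [518.0, -19.1, 162.9]
eef_rot: [3.141, 0.0, 1.827]
wrist_force: [-1.2, -1.1, -14.2]
finger_gap: 15.7
finger_force: 58.0
```

```bash
python3 look.py pics/w8.png | head -1; python3 look.py pics/w8.png | head -1
```

```text
17.7 [518.01 -19.08 162.87] [3.1415 0.     1.8272] [ -1.93  -0.67 -14.28] 15.80325246395994 57.99385607242584
17.75 [518.04 -19.1  162.92] [3.1414e+00 1.0000e-04 1.8272e+00] [ -2.13  -0.04 -14.39] 15.636590304781858 57.99361824989319
```

Drifted slightly high (about 14.3 N). I'll trim towards 13 N and hold again.

Request:
send_rows --series '[[[-0.2,0,-0.2],0,1],[[0,0,0],0,1],[[0,0,0],0,1],[[0,0,0],0,1]]'

```text
clock: 18.15
eef_pos: [517.9, -19.1, 162.7]
eef_rot: [3.141, 0.0, 1.827]
wrist_force: [-1.3, -0.6, -13.3]
finger_gap: 15.9
finger_force: 58.0
```

Request:
send_rows --series '[[[0,0,0],0,1],[[0,0,0],0,1],[[0,0,0],0,1],[[0,0,0],0,1]]'

```text
clock: 18.55
eef_pos: [517.8, -19.1, 162.7]
eef_rot: [3.141, 0.0, 1.827]
wrist_force: [-0.6, -1.2, -12.4]
finger_gap: 15.8
finger_force: 58.0
```

Request:
send_rows --series '[[[0,0,0],0,1],[[0,0,0],0,1],[[0,0,0],0,1],[[0,0,0],0,1],[[0,0,0],0,1]]'

```text
clock: 19.05
eef_pos: [517.8, -19.1, 162.6]
eef_rot: [3.142, 0.0, 1.827]
wrist_force: [-0.4, -1.1, -14.0]
finger_gap: 15.9
finger_force: 58.0
```

Request:
send_rows --series '[[[0,0,0],0,1],[[0,0,0],0,1],[[0,0,0],0,1],[[0,0,0],0,1],[[0,0,0],0,1]]'

```text
clock: 19.55
eef_pos: [517.8, -19.1, 162.7]
eef_rot: [3.142, 0.0, 1.827]
wrist_force: [0.9, -0.3, -13.1]
finger_gap: 15.7
finger_force: 58.0
```

Held at about 13 N for well over a second. Easing off.

Request:
send_rows --series '[[[0,0,-0.3],0,1],[[0,0,-0.3],0,1],[[0,0,-0.3],0,1],[[0,0,-0.3],0,1],[[0,0,-0.3],0,1],[[0,0,-0.3],0,1],[[0,0,0],0,1],[[0,0,0],0,1],[[0,0,0],0,1]]'

```text
clock: 20.45
eef_pos: [517.9, -19.1, 161.0]
eef_rot: [3.141, 0.0, 1.827]
wrist_force: [-0.2, -0.8, -5.3]
finger_gap: 16.0
finger_force: 58.0
```

Request:
send_rows --series '[[[0,0,-0.3],0,1],[[0,0,-0.3],0,1],[[0,0,0],0,1],[[0,0,0],0,1],[[0,0,0],0,1]]'

```text
clock: 20.95
eef_pos: [517.9, -19.1, 160.4]
eef_rot: [3.141, 0.0, 1.827]
wrist_force: [1.4, 0.1, -3.2]
finger_gap: 15.9
finger_force: 58.0
```

Request:
send_rows --series '[[[0,0,-0.3],0,1],[[0,0,-0.2],0,1],[[0,0,0],0,1],[[0,0,0],0,1],[[0,0,0],0,1]]'

```text
clock: 21.45
eef_pos: [517.9, -19.1, 159.9]
eef_rot: [3.141, 0.0, 1.827]
wrist_force: [1.3, 0.1, 0.6]
finger_gap: 15.5
finger_force: 58.0
```

Request:
send_rows --series '[[[0,0,0],0,1],[[0,0,0],0,1]]' --squeeze 10

```text
clock: 21.65
eef_pos: [517.9, -19.1, 159.9]
eef_rot: [3.141, 0.0, 1.827]
wrist_force: [1.2, 0.1, 1.0]
finger_gap: 16.5
finger_force: 10.0
```

Request:
send_rows --series '[[[0,0,0],0,-0.4],[[0,0,0],0,-0.4],[[0,0,0],0,-0.4],[[0,0,0],0,-0.4],[[0,0,0],0,-0.4],[[0,0,0],0,-0.4]]'

```text
clock: 22.25
eef_pos: [517.7, -19.1, 159.7]
eef_rot: [-3.141, -0.0, 1.827]
wrist_force: [0.9, 0.3, -0.1]
finger_gap: 61.1
finger_force: 0.0
```

Released. Rising clear and stepping aside to look.

Request:
send_rows --series '[[[0,0,10],0,-0.4],[[0,0,25],0,-0.4],[[0,0,35],0,-0.4],[[-20,0,30],0,-0.4],[[-30,0,0],0,-0.4],[[0,0,0],0,-0.4],[[0,0,0],0,-0.4]]'

```text
clock: 22.95
eef_pos: [467.8, -19.1, 260.6]
eef_rot: [3.14, 0.001, 1.827]
wrist_force: [1.1, 0.2, -0.2]
finger_gap: 65.5
finger_force: 0.0
```

```bash
python3 look.py pics/w9.png snap_plug port_mouth
python3 - <<'E'
from h import *
a=cv2.imread("pics/w9.png");s=camera("scene")["color"]
c=np.zeros((600,800,3),np.uint8);c[:,:400]=cv2.resize(a[150:300,270:370],(400,600));c[:300,400:]=cv2.resize(s[160:220,180:260],(400,300));c[300:,400:]=cv2.resize(s[195:265,265:360],(400,300))
cv2.imwrite("pics/c9.png",c)
p=camera("wrist")
for z in(92,60,56): print(z,px(p,[517.9,-18,z]).round())
E
```

```text
snap_plug 0.85 [519.8 -13.7  54.8] [311. 195.]
 mask 0.71 722 295 325 188 222 (np.float64(309.9), np.float64(203.7))
port_mouth 0.82 [517.1 -20.7  54.1] [305. 202.]
port_mouth 0.23 [634.8  67.4   4.7] [436. 134.]
 mask 0.9 2851 274 338 162 229 (np.float64(304.7), np.float64(191.6))
23.2 [468.17 -19.1  259.45] [-3.1410e+00 -2.0000e-04  1.8272e+00] [ 0.37 -0.56  0.05] 65.64915255672567 0.0
cam [[ 9.7000e-01  2.5000e-01  6.0000e-02  4.4926e+02]
 [ 2.5000e-01 -9.4000e-01 -2.4000e-01  5.2270e+01]
 [ 0.0000e+00  2.5000e-01 -9.7000e-01  3.4279e+02]]
92 [315. 213.]
60 [309. 201.]
56 [308. 200.]
```

View pics/c9.png

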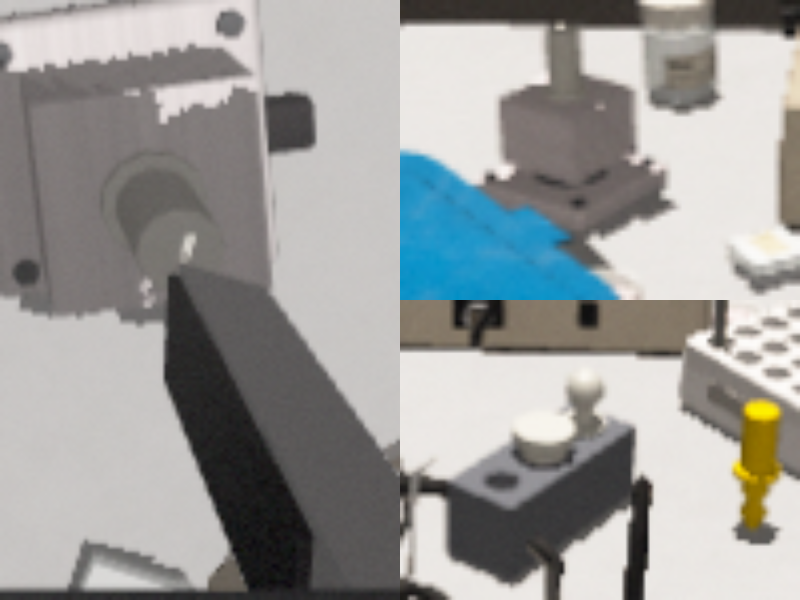

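The plug stands upright with its flange flat on the block: knob top at (315,211), against (315,213) predicted for fully home. The other plugs are still in the rack. Handing in.

```bash
python3 -c "
from cell import sign_off
print(sign_off())"
```

```text
the job is handed in; nothing more can be done
None
```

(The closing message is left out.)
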